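Clamp a glued-up carving blank in the bench press

ROBOT

A 6-joint arm with a two-finger parallel gripper is mounted at the origin on the work surface. World frame = base frame: x ahead of the robot, y to its left, z up, the work surface at z = 0. Lengths are in m, angles in rad, forces in N, time in s.
With the tool pointing down it reaches from about 0.35 to 0.85 m from the base axis. Payload 8.1 kg.
Tool frame: the origin (TCP) lies on the mounting face of the last link; the fingertips stand 186 mm ahead of it and the grasp point (between the pads) lies 167 mm ahead of it; z points along the fingers, y is the line along which they close (so a half turn about z gives the same grasp; the last joint's range is limited). The gripper opens to 93 mm and grips with 3 to 60 N. Pads are 15 mm wide; open, the fingers measure 128 mm over their backs; the gripper's body (75 mm by 188 mm) begins 65 mm behind the grasp point.
Start: joints at [-1.291, 0.13, 1.488, -0, 1.523, -0.085], TCP at [0.214, -0.561, 0.405] pointing down, gripper open.
Joint ranges: [-2.96, 2.96], [-0.89, 2.26], [0.02, 2.5], [-1.34, 4.48], [0, 2.73], [-2.66, 2.66]. Speed limits (rad/s): [2.39, 2.39, 2.79, 3.14, 3.14, 3.14].

INTERFACE

Orientations are given as a rotation vector (axis times angle).
In Python, from plant import * gives the robot as it stands. The module is installed in compiled form; this text tells all that it offers.
- The arm moves only by the tool arm_command, never from a script. Its argument "increments" is a list of rows, each a list of 6 numbers: the shift along the tool's x, y, z in units of 0.2 m (1.0 is 0.2 m), then the turn, a rotation vector about the tool's x, y, z in units of pi rad (1.0 is pi rad). A call has exactly 5 rows; each row is the pose to reach, as a shift and turn from the pose commanded when the call began, along the tool's axes at that moment, turning the shorter way round; what a row does not reach only later rows make up. A row lasts 1/8 s, in which the tool goes at most 62.5 mm and 10.7 degrees, less where a joint would pass 70% of its speed; a pose out of reach is approached as far as the arm can. A call with a number of a shift or a turn outside -1 to 1 is refused whole. A call with a gripper value outside its range is refused whole. "fingers" is the closure, from -1 (fully open) to 1 (shut), set as the call begins (left out, the last holds). The fingers move at their own pace and stop on an object; "force" is the grip in N (left out, the last holds). Time passes only in rows, so rows that repeat a pose let the fingers close, or fill a call up. It gives the time, the measured TCP pose, the force, the opening and the grip force at its end, in the units of the state.
- read_state(): the state, without advancing time (a new reading comes with each control period).
- read_camera(name): name is "side" or "top"; returns a dict with "image" (480x640x3 uint8, red, green, blue), "fx", "fy", "cx", "cy" (pixels), "T" (4x4, takes a point from camera to world coordinates). Camera axes: x right, y down, z forward; pixel columns grow to the right and rows downward; lengths in m; the calibration is good to about 2 mm. A picture is of the moment at which its call begins. There is no depth.
- close_job(): hands the job in; it is judged then, once.
The state is a dict: "t": time; "q": joint angles; "dq": joint speeds; "joint_torque": joint torques, N m; "tool_pos": TCP position; "orientation": TCP orientation; "force": force on the tool from outside, world axes, zero at the start; "wrist_torque": the same for the moment, N m; "opening": finger opening in m; "gripper_force": force on a finger pad.
Only numpy, scipy, OpenCV 4.12 (cv2) and the standard library are available. Lean on these libraries where they do the work, as an engineer would, in place of code of your own. Each camera call takes 0.05 s, during which the arm holds its last target. There are 200 camera calls.

TASK

Slide the glued-up wooden blank gently along the bed of the bench press until its inner end is fully home against the stop, square and central under the platen. Then wind the press down clockwise by pushing the spokes of its star wheel round one after another, never striking or forcing them, until the platen bears firmly on the blank: stop when the wheel takes about half as hard a push again as it took running free, for much more would crush the blank. Leave it clamped, let go, and do not disturb the things standing about.

Things in the scene. Friction and masses are not known exactly. Their poses are not given: they have to be found in the camera images.
- press: fixed bench screw press. Origin: on the bench top, straight below the vertical screw axis. +x is the way the blank slides in, z up. Bed: grey steel, top 20 mm above the origin; base 280 mm wide (y) for x -100 to 100 mm, infeed table 130 mm wide for x -200 to -100 mm. Posts 26 mm thick at x 0, y +-105 mm. The platen, 130 (x) x 140 (y) mm, is guided by the posts and cannot turn
- crosshead (a point): on the screw axis, in the plane of the crosshead's flat top, 186 mm over the bench. The crosshead is 56 mm (press x) by 262 mm (press y); a brass nut of radius 24 mm round the axis stands 10 mm above it, the nuts over the posts 8 mm. Fixed to the press, axes as the press's
- stop: low steel stop bar across the far end of the bed, fixed to the press, 120 mm wide, 18 mm high. Origin: middle of the lower edge of the face that the blank meets, at x +80 mm, y 0 in the press frame, at bed height; axes as the press's
- blank: loose glued-up wooden block, a dark board over a light one, 260 (x) x 60 (y) x 40 (z) mm, about 0.4 kg. Origin: centre of its underside; +x along its length toward the stop. It lies flat on the bed, up to 6 degrees askew and 12 mm off centre, its inner (+x) end 45 to 75 mm short of the stop. Slides at 1 to 5 N. Its wood takes a grip of 20 N
- outer_end (a point): middle of the blank's outer end face (its -x end), 20 mm above the bed; it sticks out of the press over the infeed table, free to grip or push from above. Axes as the blank's. With the blank home this point is 180 mm from the screw axis, clear of the wheel
- wheel: star wheel on top of the screw: hub radius 24 mm (18 mm above and below the spokes) and five bare spokes 72 degrees apart. Origin: on the axis, in the spokes' mid plane, 228 to 234 mm over the bench at the start. +x lies along one spoke. Clockwise from above (yaw decreasing) lowers screw, wheel and platen together, 24 mm a turn; 0.2 to 0.65 turn brings the platen's facing to the blank
- spoke_end (a point): centre of the end ball (radius 12 mm) of the wheel's +x spoke, 88 mm from the axis; spokes are 14 mm thick. Turning free it drags with a steady 0.6 N m (8 N at 75 mm from the axis); when you stop, up to half of that push may ebb away. Once the facing bears, torque grows by about 0.02 N m a degree: 0.7 to 1.25 N m while turning is right, 0.9 best. It stays where it is left. Axes as the wheel's
- platen: pressing plate, carried by the screw with plywood packing and a stiff 8 mm rubber facing (126 x 136 mm) under it, which bears on the blank. The packing's thickness differs from job to job by up to 5 mm and is not known: the facing starts 5 to 15 mm clear of the blank. Origin: on the screw axis near the bench, moving with the platen; axes as the press's; no guide to the facing's height
- mallet: bystander: round wooden carver's mallet standing on its head, 86 mm wide, 226 mm high. Origin: centre of its foot
- glue_bottle: bystander: white bottle, 56 mm wide, 150 mm high. Origin: centre of its foot
- figure: bystander: small turned and carved wooden figure, 72 mm wide, 148 mm high. Origin: centre of its foot
- gouge: bystander: carving gouge lying down, handle 22 mm thick, 230 mm long, blade to +x. Origin: under its handle

How it is judged:
By the outcome, as a careful person would: the job done as asked, in the order asked, and still so for the second after the job is handed in, with the robot touching nothing.
It also fails if it takes over 72 s, if anything falls off the work surface, if the arm or the gripper's body presses on something with over 40 N, if the wrist force passes 120 N, or if a joint passes its speed limit or range.

## Working session

There is one attempt and no reset: what is moved stays moved. The work goes in short steps, Python scripts to look and compute and a tool call to move; the robot and the scene stay as the last step left them, time stands still between calls to the robot, and variables do not carry over. Pictures are saved under pics/ and viewed, at most 10 in all, crops included, and the job is handed in when it is done.

Besides the shell and the picture viewer there is one more tool, called after "Call:" as name(argument=value, ...), one argument or row to a line, values as JSON. arm_command: Moves the arm, as the interface text tells. Shifts and turns lie within -1 to 1; 1 stands for 0.2 m of shift or pi rad of turn. Its arguments: {"type":"object","properties":{"increments":{"type":"array","items":{"type":"array","items":{"type":"number","minimum":-1,"maximum":1}}},"fingers":{"type":"number"},"force":{"type":"number"}},"required":["increments"]}

```bash
mkdir -p pics; python3 - <<'E'
from plant import *
import cv2,numpy as np
for n in("side","top"):
    c=read_camera(n); cv2.imwrite(f"pics/{n}0.png",c["image"][:,:,::-1]); print(n,c["fx"],c["fy"],c["cx"],c["cy"]); print(np.round(c["T"],4))
s=read_state(); print({k:np.round(v,3) for k,v in s.items()})
E
```

```text
side 493.1403484596966 493.1403484596966 321.9632110256843 241.40117944341958
[[-0.9541 -0.1503  0.259   0.191 ]
 [-0.2988  0.5343 -0.7908  1.04  ]
 [-0.0195 -0.8319 -0.5546  0.8807]
 [ 0.      0.      0.      1.    ]]
top 564.636289253996 564.636289253996 312.727090219366 237.7718531783378
[[-0.0158 -0.9832  0.1818  0.3007]
 [-0.9997  0.0124 -0.0194  0.0363]
 [ 0.0168 -0.1821 -0.9831  1.5071]
 [ 0.      0.      0.      1.    ]]
{'t': np.float64(0.1), 'q': array([-1.291,  0.131,  1.489,  0.   ,  1.523, -0.085]), 'dq': array([ 0.002, -0.001, -0.002,  0.004,  0.001,  0.001]), 'joint_torque': array([ 2.0000e-03, -5.6134e+01, -4.9310e+01,  7.7000e-02,  2.9000e-02,
       -0.0000e+00]), 'tool_pos': array([ 0.214, -0.56 ,  0.404]), 'orientation': array([-3.088, -0.57 ,  0.   ]), 'force': array([-0.536, -0.09 ,  0.179]), 'wrist_torque': array([-0.004, -0.059,  0.014]), 'gripper_force': np.float64(0.0), 'opening': np.float64(0.093)}
```

View pics/top0.png

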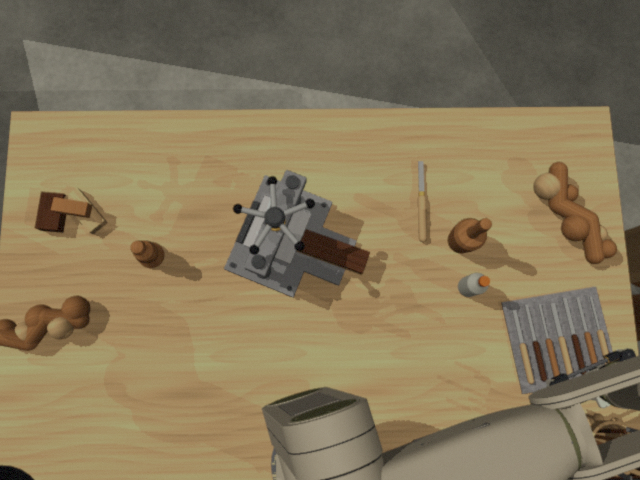

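View pics/side0.png

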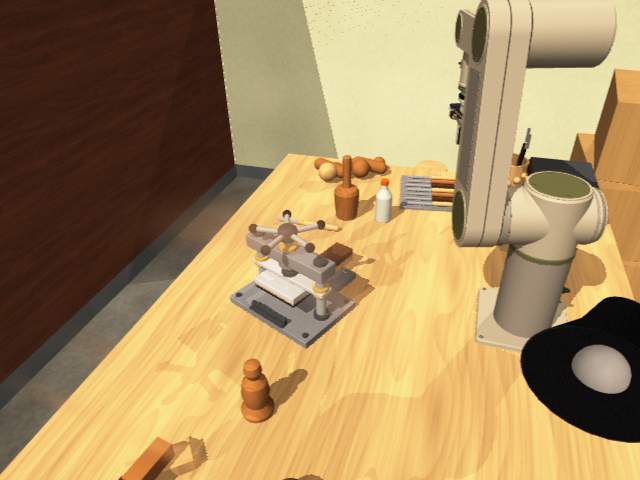

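The top view shows the wheel hub at about (275,217) with balls near (272,181), (310,203), (299,246), (254,250) and (237,209). The blank's outer end is at about (366,257). The bottle and mallet stand well to the right, and the figure to the left. I'll zoom in next.

```bash
python3 - <<'E'
import cv2
i=cv2.imread("pics/top0.png"); cv2.imwrite("pics/topc.png",cv2.resize(i[160:305,220:395],None,fx=4,fy=4,interpolation=cv2.INTER_CUBIC))
E
```

```text
(no output)
```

View pics/topc.png

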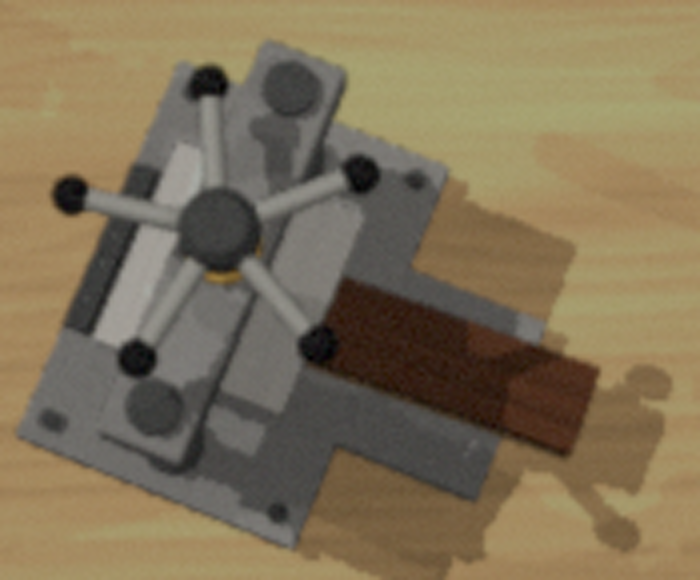

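The crop shows the five balls at crop (208,83), (361,174), (317,343), (137,357) and (71,194). The post nuts are at (290,88) and (154,407), and the blank's outer corners at (598,369) and (570,456). The base corners are at (18,436), (295,548), (448,172) and (180,62).

```bash
cat > h.py <<'E'
import numpy as np,cv2
from plant import *
from scipy.spatial.transform import Rotation as R
def ray(c,uv,z):
    uv=np.atleast_2d(uv).astype(float); T=c["T"]
    d=np.c_[(uv[:,0]-c["cx"])/c["fx"],(uv[:,1]-c["cy"])/c["fy"],np.ones(len(uv))]@T[:3,:3].T
    o=T[:3,3]; return (o+d*((z-o[2])/d[:,2])[:,None])[:,:2]
def blobs(img,fn,box,amin,amax):
    x0,y0,x1,y1=box; a=img[y0:y1,x0:x1].astype(int); m=fn(a).astype(np.uint8)
    n,l,s,ce=cv2.connectedComponentsWithStats(m)
    return [(ce[i]+[x0,y0],s[i,4]) for i in range(1,n) if amin<=s[i,4]<=amax]
def st():
    s=read_state(); return {k:np.round(s[k],3) for k in("t","q","tool_pos","orientation","force","wrist_torque","opening","gripper_force")}
E
python3 - <<'E'
from h import *
np.set_printoptions(precision=4,suppress=True)
c=read_camera("top"); im=c["image"]
f=lambda p:(np.array(p)+.5)/4-.5+[220,160]
print("balls by mask"); 
for b,a in blobs(im,lambda a:a.max(2)<38,(225,165,330,260),12,200): print(b,a,ray(c,b,.231))
P=lambda p,z:ray(c,f(p),z)
b=P([(208,83),(361,174),(317,343),(137,357),(71,194)],.231); print("balls",b,b.mean(0),np.linalg.norm(b-b.mean(0),axis=1))
d=b-b.mean(0);print("ang",np.degrees(np.arctan2(d[:,1],d[:,0])))
print("hub",P((219,228),.249))
n=P([(290,88),(154,407)],.194); print("nuts",n,n.mean(0),np.linalg.norm(n[1]-n[0])); d=n[1]-n[0]; print("press yaw from nuts",np.degrees(np.arctan2(d[1],d[0]))-90, np.degrees(np.arctan2(-d[1],-d[0]))-90)
k=P([(18,436),(295,548),(448,172),(180,62)],.02); print("base",k,k.mean(0)); 
i=P([(545,320),(475,500)],.02); print("infeed",i,i.mean(0))
for e in((k[0]-k[1]),(k[3]-k[2])): print(np.degrees(np.arctan2(e[1],e[0])),np.linalg.norm(e))
for e in((k[0]-k[3]),(k[1]-k[2]),i[1]-i[0]): print(np.degrees(np.arctan2(e[1],e[0])),np.linalg.norm(e))
o=P([(598,369),(570,456)],.06); print("blank outer corners",o,o.mean(0),np.linalg.norm(o[0]-o[1]))
m=((im[...,0].astype(int)-im[...,2]>22)&(im[...,0]<115)).astype(np.uint8); z=np.zeros_like(m); z[220:285,295:375]=m[220:285,295:375]
m=cv2.morphologyEx(z,cv2.MORPH_OPEN,np.ones((3,3))); cs=max(cv2.findContours(m,0,1)[0],key=cv2.contourArea); r=cv2.boxPoints(cv2.minAreaRect(cs)); print(r, ray(c,r,.06))
for q in((345,280,598,369),(315,368,570,456)):
    w=P([q[:2],q[2:]],.06); d=w[0]-w[1]; print("edge yaw",np.degrees(np.arctan2(d[1],d[0])),np.linalg.norm(d))
E
```

```text
balls by mask
[271.5909 180.3182] 44 [[0.6746 0.1052]]
[310.     203.1765] 51 [[0.6185 0.0162]]
[237.1489 208.4681] 47 [[0.6079 0.1851]]
[299.8169 246.1268] 71 [[0.5176 0.041 ]]
[253.9298 249.4737] 57 [[0.5112 0.146 ]]
balls [[0.6745 0.1052]
 [0.6187 0.0165]
 [0.5193 0.0432]
 [0.5125 0.1461]
 [0.6087 0.1846]] [0.5867 0.0991] [0.0879 0.0886 0.0876 0.0878 0.0882]
ang [   3.9577  -68.8756 -140.3126  147.6374   75.5945]
hub [[0.5835 0.0981]]
nuts [[0.6816 0.0579]
 [0.4889 0.1393]] [0.5853 0.0986] 0.20924264446764573
press yaw from nuts 67.10582412479627 -112.89417587520374
base [[ 0.4957  0.2426]
 [ 0.4191  0.0603]
 [ 0.672  -0.0458]
 [ 0.7513  0.1356]] [0.5845 0.0982]
infeed [[ 0.5692 -0.1086]
 [ 0.449  -0.0588]] [ 0.5091 -0.0837]
67.23381549564547 0.1977780149256964
66.36931420840291 0.19801889566501912
157.28100118733977 0.27717105764856814
157.23588894532784 0.2741832901131632
157.462076428908 0.13007602491511944
blank outer corners [[ 0.5292 -0.1383]
 [ 0.4726 -0.1182]] [ 0.5009 -0.1283] 0.059998627117420204
[[296.8 253.6]
 [305.  229. ]
 [370.7 250.9]
 [362.5 275.5]] [[ 0.5271  0.0497]
 [ 0.5919  0.0276]
 [ 0.5317 -0.1425]
 [ 0.4677 -0.1191]]
edge yaw 69.54711721163443 0.17459015607604525
edge yaw 69.99948908184689 0.17431213187799077
```

```bash
cat >> h.py <<'E'
import json,os
AX=np.array([.5855,.0986]); PY=67.2
def Rt(psi): a=np.radians(psi); x=np.array([np.cos(a),np.sin(a),0]); z=np.array([0,0,-1.]); return np.c_[x,np.cross(z,x),z]
def press(x,y): a=np.radians(PY); return AX+x*np.array([np.cos(a),np.sin(a)])+y*np.array([-np.sin(a),np.cos(a)])
def load(): d=json.load(open("cmd.json")); return np.array(d[0]),np.array(d[1])
def save(p,M): json.dump([p.tolist(),M.tolist()],open("cmd.json","w"))
def resync(): s=read_state(); save(s["tool_pos"],R.from_rotvec(s["orientation"]).as_matrix())
def plan(ts,nd=3):
    "ts: list of (x,y,z,psi) rows, multiple of 5; prints calls, remembers commanded pose"
    p,M=load()
    for k in range(0,len(ts),5):
        rows=[]
        for t in ts[k:k+5]:
            d=M.T@(np.array(t[:3])-p)/.2; w=R.from_matrix(M.T@Rt(t[3])).as_rotvec()/np.pi
            rows.append([round(float(v),nd)+0. for v in [*d,*w]])
        print(json.dumps(rows))
        r=np.array(rows[-1]); p=p+M@(r[:3]*.2); M=M@R.from_rotvec(r[3:]*np.pi).as_matrix()
    save(p,M)
def lin(a,b,n): return [tuple(np.array(a)+(np.array(b)-a)*i/n) for i in range(1,n+1)]
E
python3 - <<'E'
from h import *
c=read_camera("top")
print("mallet top",ray(c,(485,224),.226),"bottle",ray(c,(484,281),.15),"figure",ray(c,(138,247),.148))
resync(); print(load())
a=(.214,-.561,.405,20.9); b=(.24,-.52,.47,20.9); d=(.503,-.117,.47,69.8); e=(.505,-.117,.30,69.8)
plan(lin(a,b,2)+lin(b,d,13)+[d]*0+lin(d,e,5))
E
```

```text
mallet top [[ 0.56514317 -0.39100018]] bottle [[ 0.43988167 -0.403808  ]] figure [[0.53459308 0.43414384]]
(array([ 0.2140201 , -0.56038419,  0.40410389]), array([[ 9.34207190e-01,  3.56730748e-01, -3.17392071e-04],
       [ 3.56730877e-01, -9.34206563e-01,  1.08572875e-03],
       [ 9.08030720e-05, -1.12751915e-03, -9.99999360e-01]]))
[[0.096, -0.07, -0.167, 0.0, 0.0, 0.0], [0.193, -0.143, -0.329, 0.0, 0.0, 0.0], [0.343, -0.251, -0.329, 0.0, 0.0, -0.021], [0.493, -0.36, -0.329, 0.0, 0.0, -0.042], [0.643, -0.469, -0.329, 0.0, 0.0, -0.063]]
[[0.168, -0.077, 0.0, 0.0, 0.0, -0.021], [0.336, -0.154, 0.0, 0.0, 0.0, -0.041], [0.504, -0.231, 0.001, 0.0, 0.0, -0.062], [0.673, -0.308, 0.001, 0.0, 0.0, -0.083], [0.841, -0.386, 0.001, 0.0, 0.0, -0.104]]
[[0.184, -0.019, 0.0, 0.0, 0.0, -0.021], [0.368, -0.038, 0.0, 0.0, 0.0, -0.042], [0.552, -0.057, 0.0, 0.0, 0.0, -0.063], [0.736, -0.076, 0.0, 0.0, 0.0, -0.084], [0.92, -0.095, 0.0, 0.0, 0.0, -0.105]]
[[0.001, 0.002, 0.17, 0.0, 0.0, 0.0], [0.001, 0.004, 0.34, 0.0, 0.0, 0.0], [0.002, 0.006, 0.51, 0.0, 0.0, 0.0], [0.002, 0.008, 0.68, 0.0, 0.0, 0.0], [0.003, 0.01, 0.85, 0.0, 0.0, 0.0]]
```

Call:
arm_command(
  increments=[
    [0.096, -0.07, -0.167, 0, 0, 0],
    [0.193, -0.143, -0.329, 0, 0, 0],
    [0.343, -0.251, -0.329, 0, 0, -0.021],
    [0.493, -0.36, -0.329, 0, 0, -0.042],
    [0.643, -0.469, -0.329, 0, 0, -0.063],
  ],
  fingers=-1,
  force=15,
)

```text
t: 0.82
tool_pos: [0.3012, -0.426, 0.4704]
orientation: [-3.017, -0.875, -0.0]
force: [0.6, 0.3, 0.1]
opening: 0.0928
gripper_force: 0.0
```

Call:
arm_command(
  increments=[
    [0.168, -0.077, 0, 0, 0, -0.021],
    [0.336, -0.154, 0, 0, 0, -0.041],
    [0.504, -0.231, 0.001, 0, 0, -0.062],
    [0.673, -0.308, 0.001, 0, 0, -0.083],
    [0.841, -0.386, 0.001, 0, 0, -0.104],
  ],
)

```text
t: 1.45
tool_pos: [0.4023, -0.2709, 0.4702]
orientation: [-2.834, -1.354, 0.0]
force: [0.8, -0.6, -0.2]
opening: 0.0929
gripper_force: 0.0
```

Call:
arm_command(
  increments=[
    [0.184, -0.019, 0, 0, 0, -0.021],
    [0.368, -0.038, 0, 0, 0, -0.042],
    [0.552, -0.057, 0, 0, 0, -0.063],
    [0.736, -0.076, 0, 0, 0, -0.084],
    [0.92, -0.095, 0, 0, 0, -0.105],
  ],
)

```text
t: 2.08
tool_pos: [0.5035, -0.116, 0.4702]
orientation: [-2.574, -1.802, 0.0]
force: [0.4, -0.3, -0.7]
opening: 0.0928
gripper_force: 0.0
```

Call:
arm_command(
  increments=[
    [0.001, 0.002, 0.17, 0, 0, 0],
    [0.001, 0.004, 0.34, 0, 0, 0],
    [0.002, 0.006, 0.51, 0, 0, 0],
    [0.002, 0.008, 0.68, 0, 0, 0],
    [0.003, 0.01, 0.85, 0, 0, 0],
  ],
)

```text
t: 2.7
tool_pos: [0.5049, -0.1171, 0.2991]
orientation: [-2.576, -1.799, 0.0]
force: [0.0, 0.7, 0.4]
opening: 0.0931
gripper_force: 0.0
```

Call:
arm_command(
  increments=[
    [0, 0, 0.12, 0, 0, 0],
    [0, 0, 0.24, 0, 0, 0],
    [0, 0, 0.34, 0, 0, 0],
    [0, 0, 0.4, 0, 0, 0],
    [0, 0, 0.43, 0, 0, 0],
  ],
)

```text
t: 3.32
tool_pos: [0.5049, -0.1172, 0.2138]
orientation: [-2.575, -1.798, 0.001]
force: [0.1, 0.2, 0.1]
opening: 0.0931
gripper_force: 0.0
```

Call:
arm_command(
  increments=[
    [0, 0, 0, 0, 0, 0],
    [0, 0, 0, 0, 0, 0],
    [0, 0, 0, 0, 0, 0],
    [0, 0, 0, 0, 0, 0],
    [0, 0, 0, 0, 0, 0],
  ],
  fingers=1,
  force=12,
)

```text
t: 3.95
tool_pos: [0.5054, -0.1174, 0.215]
orientation: [2.575, 1.798, 0.001]
force: [0.3, -0.5, 3.3]
opening: 0.0601
gripper_force: 12.0
```

```bash
python3 - <<'E'
from h import *
print(st())
c=read_camera("top"); i=c["image"][200:300,300:400,::-1]; cv2.imwrite("pics/g.png",cv2.resize(i,None,fx=5,fy=5,interpolation=cv2.INTER_CUBIC))
E
```

```text
{'t': np.float64(3.95), 'q': array([-0.327,  0.093,  1.892, -0.   ,  1.155,  0.025]), 'tool_pos': array([ 0.505, -0.117,  0.215]), 'orientation': array([2.575e+00, 1.798e+00, 1.000e-03]), 'force': array([ 0.349, -0.482,  3.345]), 'wrist_torque': array([-0.121, -0.103, -0.09 ]), 'opening': np.float64(0.06), 'gripper_force': np.float64(11.982)}
```

```bash
python3 - <<'E'
from h import *
p,M=load(); p=p+M@[0,0,.086]; save(p,M); print(p)
a=(p[0],p[1],p[2],69.8); b=(*press(-.174,0),p[2],67.2); print(b)
plan(lin(a,b,15))
E
```

```text
[ 0.50494482 -0.11689243  0.21409294]
(np.float64(0.5180722879573341), np.float64(-0.06180418837639909), np.float64(0.21409294435351253), 67.2)
[[0.019, -0.002, 0.0, 0.0, 0.0, 0.001], [0.037, -0.004, 0.0, 0.0, 0.0, 0.002], [0.056, -0.007, 0.0, 0.0, 0.0, 0.003], [0.075, -0.009, 0.0, 0.0, 0.0, 0.004], [0.094, -0.011, 0.0, 0.0, 0.0, 0.005]]
[[0.018, -0.003, 0.0, 0.0, 0.0, 0.001], [0.037, -0.005, 0.0, 0.0, 0.0, 0.002], [0.056, -0.008, 0.0, 0.0, 0.0, 0.003], [0.075, -0.01, 0.0, 0.0, 0.0, 0.004], [0.093, -0.013, 0.0, 0.0, 0.0, 0.005]]
[[0.019, -0.002, 0.0, 0.0, 0.0, 0.001], [0.038, -0.005, 0.0, 0.0, 0.0, 0.002], [0.056, -0.008, 0.0, 0.0, 0.0, 0.003], [0.075, -0.011, 0.0, 0.0, 0.0, 0.004], [0.094, -0.014, 0.0, 0.0, 0.0, 0.005]]
```

Call:
arm_command(
  increments=[
    [0.019, -0.002, 0, 0, 0, 0.001],
    [0.037, -0.004, 0, 0, 0, 0.002],
    [0.056, -0.007, 0, 0, 0, 0.003],
    [0.075, -0.009, 0, 0, 0, 0.004],
    [0.094, -0.011, 0, 0, 0, 0.005],
  ],
)

```text
t: 4.62
tool_pos: [0.5098, -0.099, 0.215]
orientation: [2.589, 1.777, -0.0]
force: [-1.2, -3.8, 5.2]
opening: 0.0602
gripper_force: 12.0
```

Call:
arm_command(
  increments=[
    [0.018, -0.003, 0, 0, 0, 0.001],
    [0.037, -0.005, 0, 0, 0, 0.002],
    [0.056, -0.008, 0, 0, 0, 0.003],
    [0.075, -0.01, 0, 0, 0, 0.004],
    [0.093, -0.013, 0, 0, 0, 0.005],
  ],
)

```text
t: 5.25
tool_pos: [0.514, -0.0808, 0.2149]
orientation: [2.603, 1.757, -0.0]
force: [-0.8, -4.3, 5.7]
opening: 0.0603
gripper_force: 12.0
```

Call:
arm_command(
  increments=[
    [0.019, -0.002, 0, 0, 0, 0.001],
    [0.038, -0.005, 0, 0, 0, 0.002],
    [0.056, -0.008, 0, 0, 0, 0.003],
    [0.075, -0.011, 0, 0, 0, 0.004],
    [0.094, -0.014, 0, 0, 0, 0.005],
  ],
)

```text
t: 5.88
tool_pos: [0.5184, -0.0623, 0.215]
orientation: [2.616, 1.737, -0.0]
force: [-1.4, -4.4, 5.3]
opening: 0.0601
gripper_force: 12.0
```

```bash
python3 - <<'E'
from h import *
s=st();print(s)
a=np.radians(PY);e=np.array([np.cos(a),np.sin(a)]);n=np.array([-e[1],e[0]]);d=s["tool_pos"][:2]-AX;print(d@e,d@n,s["force"][:2]@e,s["force"][:2]@n)
c=read_camera("top"); i=c["image"][160:305,220:395,::-1]; cv2.imwrite("pics/home1.png",cv2.resize(i,None,fx=4,fy=4,interpolation=cv2.INTER_CUBIC))
E
```

```text
{'t': np.float64(5.875), 'q': array([-2.170e-01,  1.020e-01,  1.883e+00, -1.000e-03,  1.156e+00,
        1.820e-01]), 'tool_pos': array([ 0.518, -0.062,  0.215]), 'orientation': array([ 2.616,  1.737, -0.   ]), 'force': array([-1.411, -4.424,  5.327]), 'wrist_torque': array([-0.771,  0.139, -0.047]), 'opening': np.float64(0.06), 'gripper_force': np.float64(11.956)}
-0.17420852423063013 -9.240451983935886e-06 -4.625107075111444 -0.4136200475727293
```

View pics/home1.png

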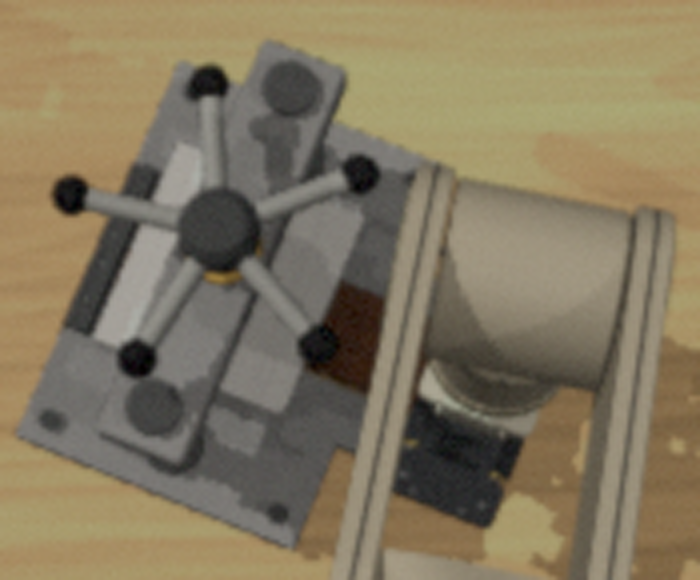

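The picture shows the blank lying straight along the press axis in the grip, with its visible edges at crop (345,285) to (375,295) and (310,370) to (360,390). The wheel hasn't moved. I'll creep to the stop.

Call:
arm_command(
  increments=[
    [0.004, 0, 0, 0, 0, 0],
    [0.008, 0, 0, 0, 0, 0],
    [0.012, 0, 0, 0, 0, 0],
    [0.016, 0, 0, 0, 0, 0],
    [0.02, 0, 0, 0, 0, 0],
  ],
)

```text
t: 6.55
tool_pos: [0.5199, -0.0587, 0.215]
orientation: [2.616, 1.737, -0.0]
force: [-2.5, -4.2, 6.4]
opening: 0.06
gripper_force: 12.0
```

Call:
arm_command(
  increments=[
    [0.002, 0, 0, 0, 0, 0],
    [0.004, 0, 0, 0, 0, 0],
    [0.006, 0, 0, 0, 0, 0],
    [0.008, 0, 0, 0, 0, 0],
    [0.01, 0, 0, 0, 0, 0],
  ],
)

```text
t: 7.18
tool_pos: [0.5207, -0.0568, 0.2149]
orientation: [2.616, 1.737, -0.0]
force: [-1.7, -3.9, 5.9]
opening: 0.0601
gripper_force: 12.0
```

Call:
arm_command(
  increments=[
    [0.002, 0, 0, 0, 0, 0],
    [0.004, 0, 0, 0, 0, 0],
    [0.006, 0, 0, 0, 0, 0],
    [0.008, 0, 0, 0, 0, 0],
    [0.01, 0, 0, 0, 0, 0],
  ],
)

```text
t: 7.8
tool_pos: [0.5214, -0.0551, 0.2149]
orientation: [2.616, 1.737, -0.001]
force: [-1.6, -6.4, 6.8]
opening: 0.06
gripper_force: 12.0
```

Call:
arm_command(
  increments=[
    [0.002, 0, 0, 0, 0, 0],
    [0.004, 0, 0, 0, 0, 0],
    [0.006, 0, 0, 0, 0, 0],
    [0.008, 0, 0, 0, 0, 0],
    [0.01, 0, 0, 0, 0, 0],
  ],
)

```text
t: 8.43
tool_pos: [0.5219, -0.0543, 0.2149]
orientation: [2.616, 1.736, -0.004]
force: [-4.8, -11.6, 7.2]
opening: 0.0604
gripper_force: 12.0
```

Call:
arm_command(
  increments=[
    [0.002, 0, 0, 0, 0, 0],
    [0.003, 0, 0, 0, 0, 0],
    [0.003, 0, 0, 0, 0, 0],
    [0.003, 0, 0, 0, 0, 0],
    [0.003, 0, 0, 0, 0, 0],
  ],
)

```text
t: 9.05
tool_pos: [0.522, -0.054, 0.2148]
orientation: [2.616, 1.735, -0.005]
force: [-5.1, -13.1, 7.1]
opening: 0.06
gripper_force: 12.0
```

Call:
arm_command(
  increments=[
    [0, 0, 0, 0, 0, 0],
    [0, 0, 0, 0, 0, 0],
    [0, 0, 0, 0, 0, 0],
    [0, 0, 0, 0, 0, 0],
    [0, 0, 0, 0, 0, 0],
  ],
  fingers=-1,
)

```text
t: 9.68
tool_pos: [0.5222, -0.0522, 0.2143]
orientation: [-2.617, -1.738, 0.0]
force: [0.2, 0.8, 0.5]
opening: 0.093
gripper_force: 0.0
```

Call:
arm_command(
  increments=[
    [0, 0, -0.15, 0, 0, 0],
    [0, 0, -0.35, 0, 0, 0],
    [0, 0, -0.55, 0, 0, 0],
    [-0.2, 0, -0.8, 0, 0, 0],
    [-0.5, 0, -1.0, 0, 0, 0],
  ],
)

```text
t: 10.3
tool_pos: [0.4869, -0.1361, 0.4107]
orientation: [2.613, 1.74, 0.003]
force: [2.1, -0.6, 0.7]
opening: 0.0927
gripper_force: 0.0
```

```bash
python3 - <<'E'
from h import *
resync(); print(st())
c=read_camera("top"); i=c["image"][160:305,220:395,::-1]; cv2.imwrite("pics/home2.png",cv2.resize(i,None,fx=4,fy=4,interpolation=cv2.INTER_CUBIC))
E
```

```text
{'t': np.float64(10.3), 'q': array([-0.374, -0.131,  1.739,  0.   ,  1.531,  0.022]), 'tool_pos': array([ 0.487, -0.136,  0.411]), 'orientation': array([2.613, 1.74 , 0.003]), 'force': array([ 2.129, -0.641,  0.74 ]), 'wrist_torque': array([-0.077, -0.081, -0.012]), 'opening': np.float64(0.093), 'gripper_force': np.float64(0.0)}
```

View pics/home2.png

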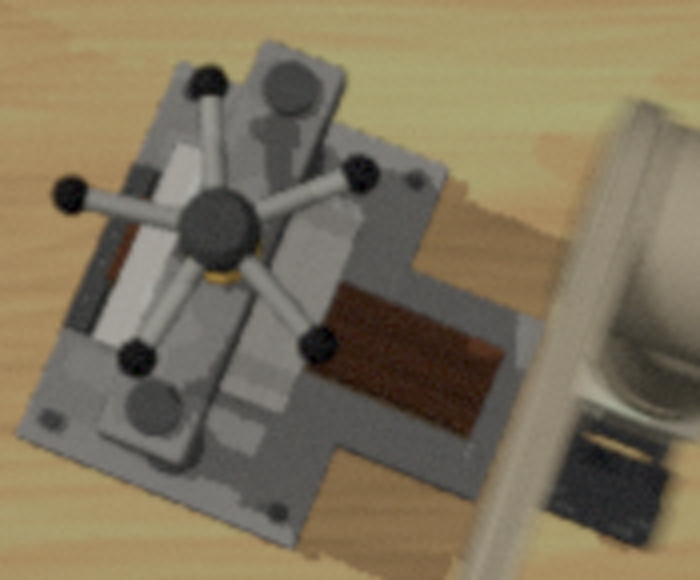

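The blank now meets the stop bar, with its inner end visible at crop (118,255) and its outer corners at about (502,350) and (467,438). I'll measure how square and central it lies.

```bash
python3 - <<'E'
from h import *
c=read_camera("top"); im=c["image"].astype(int)
m=((im[...,0]-im[...,2]>16)&(im[...,0]<110)).astype(np.uint8); z=np.zeros_like(m); z[225:275,302:348]=m[225:275,302:348]
z=cv2.morphologyEx(z,cv2.MORPH_OPEN,np.ones((3,3)));l=cv2.connectedComponentsWithStats(z); k=1+np.argmax(l[2][1:,4]); z=(l[1]==k)
# profile: for columns, top/bottom of mask
a=np.radians(PY);e=np.array([np.cos(a),np.sin(a)]);n=np.array([-e[1],e[0]])
def pr(uv): d=ray(c,uv,.06)-AX; return np.c_[d@e,d@n]*1000
v,u=np.nonzero(z); p=pr(np.c_[u,v])
print(len(u),p.min(0),p.max(0))
for lo in range(-175,-85,10):
    q=p[(p[:,0]>=lo)&(p[:,0]<lo+10)]
    if len(q):print(lo,q[:,1].min().round(1),q[:,1].max().round(1),len(q))
# outer end row: by y band min x
for lo in range(-30,30,10):
    q=p[(p[:,1]>=lo)&(p[:,1]<lo+10)]
    if len(q):print("y",lo,q[:,0].min().round(1))
# infeed table edges
f=lambda P:(np.array(P)+.5)/4-.5+[220,160]
for Q in([(335,447),(475,500)],[(412,268),(545,320)],[(18,436),(295,548)],[(180,62),(448,172)]):
    d=(ray(c,f(Q),.02)-AX); print("edge",np.c_[d@e,d@n].round(4).tolist())
d=ray(c,f([(502,350),(467,438),(312,372)]),.06)-AX; print(np.c_[d@e,d@n].round(4))
E
```

```text
1018 [-179.2553227   -30.40432371] [-63.58194459  34.67111212]
-175 -29.2 34.7 96
-165 -29.7 34.2 96
-155 -29.3 34.7 95
-145 -29.3 34.7 92
-135 -28.8 34.2 94
-125 -29.8 34.2 97
-115 -29.3 33.2 91
-105 -29.8 33.7 95
-95 -29.9 32.8 92
y -30 -179.3
y -20 -178.8
y -10 -178.7
y 0 -178.2
y 10 -178.7
y 20 -177.7
edge [[-0.0991, 0.0668], [-0.198, 0.0648]]
edge [[-0.1016, -0.0648], [-0.1974, -0.0653]]
edge [[0.098, 0.1386], [-0.0998, 0.1385]]
edge [[0.0984, -0.1385], [-0.0996, -0.1357]]
[[-0.1778 -0.0281]
 [-0.1777  0.0341]
 [-0.0687  0.0317]]
```

The blank is home: its outer end is at x -179 mm, it is within about 1 mm of central, and its yaw is within 0.7°. Next I'll bring the closed fingers behind the spoke at 147.6°.

```bash
cat >> h.py <<'E'
def wp(th,g,z,r=.066):
    a=np.radians(th);u=np.array([np.cos(a),np.sin(a)]);n=np.array([-u[1],u[0]]); return (*(AX+r*u+g*n),z,th)
def sweep(a,b,n,g,z): return [wp(a+(b-a)*i/n,g,z) for i in range(1,n+1)]
def tq():
    s=read_state();d=s["tool_pos"][:2]-AX;f=s["force"];g=R.from_rotvec(s["orientation"]).as_matrix()[:,0];n=np.array([-g[1],g[0]])
    print("t %.2f torque %.3f Ft %.1f Fz %.1f psi %.1f g %.1f r %.1f"%(s["t"],d[0]*f[1]-d[1]*f[0]+s["wrist_torque"][2],f[:2]@n,f[2],np.degrees(np.arctan2(g[1],g[0])),d@n*1e3,d@g[:2]*1e3))
E
python3 - <<'E'
from h import *
resync(); p,M=load(); a=(*p,67.3); b=(p[0],p[1],.46,67.3); w=wp(147.6,.045,.46)
plan(lin(a,b,2)+lin(b,w,9)+lin(w,wp(147.6,.045,.391),4)); print(w)
E
```

```text
[[0.0, 0.001, -0.116, 0.003, 0.0, -0.002], [0.0, 0.002, -0.232, 0.003, 0.0, -0.002], [0.124, -0.04, -0.233, 0.003, 0.001, -0.051], [0.249, -0.081, -0.233, 0.003, 0.001, -0.101], [0.373, -0.123, -0.234, 0.003, 0.001, -0.151]]
[[0.13, 0.021, 0.0, 0.0, 0.0, -0.049], [0.259, 0.04, 0.0, 0.0, 0.0, -0.099], [0.389, 0.06, 0.0, 0.0, 0.0, -0.148], [0.519, 0.08, 0.0, 0.0, 0.0, -0.198], [0.649, 0.1, 0.0, 0.0, 0.0, -0.247]]
[[0.078, 0.105, 0.0, 0.0, 0.0, -0.05], [0.078, 0.105, 0.086, 0.0, 0.0, -0.05], [0.078, 0.105, 0.172, 0.0, 0.0, -0.05], [0.078, 0.105, 0.259, 0.0, 0.0, -0.05], [0.078, 0.105, 0.345, 0.0, 0.0, -0.05]]
(np.float64(0.5056621511428122), np.float64(0.09596981182102308), 0.46, 147.6)
```

Call:
arm_command(
  increments=[
    [0, 0.001, -0.116, 0, 0, -0.002],
    [0, 0.002, -0.232, 0, 0, -0.002],
    [0.124, -0.04, -0.233, 0, 0, -0.051],
    [0.249, -0.081, -0.233, 0, 0, -0.101],
    [0.373, -0.123, -0.234, 0, 0, -0.151],
  ],
  fingers=1,
  force=40,
)

```text
t: 11.02
tool_pos: [0.4933, -0.0564, 0.4542]
orientation: [-2.129, -2.309, 0.0]
force: [1.0, 0.6, -0.7]
opening: 0.0476
gripper_force: 0.0
```

Call:
arm_command(
  increments=[
    [0.13, 0.021, 0, 0, 0, -0.049],
    [0.259, 0.04, 0, 0, 0, -0.099],
    [0.389, 0.06, 0, 0, 0, -0.148],
    [0.519, 0.08, 0, 0, 0, -0.198],
    [0.649, 0.1, 0, 0, 0, -0.247],
  ],
)

```text
t: 11.65
tool_pos: [0.5033, 0.0747, 0.4541]
orientation: [-1.097, -2.943, 0.0]
force: [-0.6, -0.3, 0.4]
opening: 0.0013
gripper_force: 0.0
```

```bash
python3 - <<'E'
from h import *
read_camera("top")
print(st(),wp(147.6,.045,.46)); tq(); resync()
plan(lin(wp(147.6,.045,.46),wp(147.6,.045,.391),5))
plan(sweep(147.6,147.6,1,.04,.391)+sweep(147.6,147.6,1,.036,.391)+sweep(147.6,147.6,1,.033,.391)+sweep(147.6,147.6,1,.030,.391)+sweep(147.6,147.6,1,.027,.391))
E
```

```text
{'t': np.float64(11.7), 'q': array([ 0.05 , -0.133,  1.662,  0.002,  1.613, -0.816]), 'tool_pos': array([0.503, 0.077, 0.454]), 'orientation': array([-1.083, -2.947, -0.003]), 'force': array([-0.642,  1.098, -0.405]), 'wrist_torque': array([ 0.111, -0.098, -0.001]), 'opening': np.float64(0.001), 'gripper_force': np.float64(0.0)} (np.float64(0.5056621511428122), np.float64(0.09596981182102308), 0.46, 147.6)
t 11.70 torque -0.105 Ft -0.4 Fz -0.4 psi 139.6 g 69.7 r 48.7
[[0.052, 0.08, 0.04, 0.0, -0.001, -0.044], [0.052, 0.08, 0.109, 0.0, -0.001, -0.044], [0.052, 0.08, 0.178, 0.0, -0.001, -0.044], [0.052, 0.08, 0.247, 0.0, -0.001, -0.044], [0.052, 0.08, 0.316, 0.0, -0.001, -0.044]]
[[0.0, 0.025, 0.0, 0.0, 0.0, 0.0], [0.0, 0.045, 0.0, 0.0, 0.0, 0.0], [0.0, 0.06, 0.0, 0.0, 0.0, 0.0], [0.0, 0.075, 0.0, 0.0, 0.0, 0.0], [0.0, 0.09, 0.0, 0.0, 0.0, 0.0]]
```

Call:
arm_command(
  increments=[
    [0.052, 0.08, 0.04, 0, 0, -0.044],
    [0.052, 0.08, 0.109, 0, 0, -0.044],
    [0.052, 0.08, 0.178, 0, 0, -0.044],
    [0.052, 0.08, 0.247, 0, 0, -0.044],
    [0.052, 0.08, 0.316, 0, 0, -0.044],
  ],
)

```text
t: 12.32
tool_pos: [0.506, 0.0916, 0.3905]
orientation: [-0.902, -3.009, 0.0]
force: [0.6, -0.4, 0.0]
opening: 0.0007
gripper_force: 0.0
```

```bash
python3 - <<'E'
from h import *
c=read_camera("side"); tq(); cv2.imwrite("pics/s1.png",cv2.resize(c["image"][150:350,220:400,::-1],None,fx=3,fy=3,interpolation=cv2.INTER_CUBIC)); resync()
plan(sum([sweep(147.6,147.6,1,g,.391) for g in(.041,.037,.033,.030,.027)],[]))
E
```

```text
t 12.38 torque -0.056 Ft 0.3 Fz -2.2 psi 146.6 g 49.8 r 62.9
[[0.012, 0.038, -0.013, -0.001, -0.001, -0.005], [0.012, 0.058, -0.013, -0.001, -0.001, -0.005], [0.013, 0.078, -0.013, -0.001, -0.001, -0.005], [0.013, 0.093, -0.013, -0.001, -0.001, -0.005], [0.013, 0.108, -0.013, -0.001, -0.001, -0.005]]
```

View pics/s1.png

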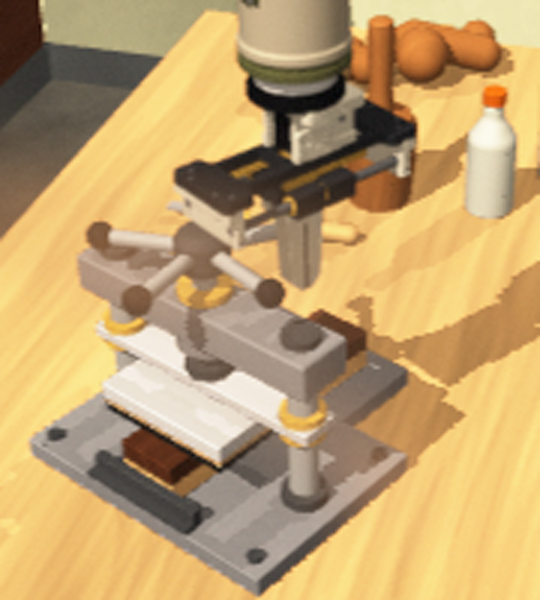

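The side view shows the closed fingers, with tip at about (305,280), behind the near spoke whose ball is at (268,292). The gripper body is above the hub at (200,240), the blank lies under the platen, and the bystanders are untouched. Now I'll ease into contact.

Call:
arm_command(
  increments=[
    [0.012, 0.038, -0.012, 0, 0, -0.005],
    [0.012, 0.058, -0.012, 0, 0, -0.005],
    [0.013, 0.078, -0.012, 0, 0, -0.005],
    [0.013, 0.093, -0.012, 0, 0, -0.005],
    [0.013, 0.108, -0.012, 0, 0, -0.005],
  ],
)

```text
t: 13.0
tool_pos: [0.5159, 0.1119, 0.3943]
orientation: [0.876, 3.017, 0.0]
force: [1.0, -0.5, -0.2]
opening: 0.0006
gripper_force: 0.0
```

```bash
python3 - <<'E'
from h import *
tq(); p,M=load(); print(p,st()["tool_pos"],wp(147.6,.027,.391))
plan(sweep(147.6,142.6,5,.0255,.391)+sweep(142.6,72.6,20,.0255,.390))
E
```

```text
t 13.00 torque 0.033 Ft -0.1 Fz -0.2 psi 147.6 g 26.0 r 65.9
[0.51528339 0.11112379 0.39103575] [0.516 0.112 0.394] (np.float64(0.5153070334524341), np.float64(0.11116771448005935), 0.391, 147.6)
[[0.002, 0.014, 0.0, 0.0, 0.0, 0.005], [0.004, 0.019, 0.0, 0.0, 0.0, 0.011], [0.006, 0.025, 0.0, 0.0, 0.0, 0.016], [0.008, 0.031, 0.0, 0.0, 0.0, 0.022], [0.01, 0.037, 0.0, 0.0, 0.0, 0.027]]
[[0.007, 0.02, 0.005, 0.0, 0.0, 0.02], [0.013, 0.041, 0.005, 0.0, 0.0, 0.039], [0.018, 0.062, 0.005, 0.0, 0.0, 0.059], [0.021, 0.084, 0.005, 0.0, 0.0, 0.078], [0.023, 0.105, 0.005, 0.0, 0.0, 0.098]]
[[0.007, 0.021, 0.0, 0.0, 0.0, 0.019], [0.013, 0.041, 0.0, 0.0, 0.0, 0.039], [0.018, 0.062, 0.0, 0.0, 0.0, 0.058], [0.021, 0.084, 0.0, 0.0, 0.0, 0.077], [0.023, 0.105, 0.0, 0.0, 0.0, 0.097]]
[[0.007, 0.021, 0.0, 0.0, 0.0, 0.019], [0.013, 0.041, 0.001, 0.0, 0.0, 0.039], [0.018, 0.063, 0.001, 0.0, 0.0, 0.058], [0.021, 0.084, 0.001, 0.0, 0.0, 0.078], [0.023, 0.105, 0.001, 0.0, 0.0, 0.097]]
[[0.008, 0.021, 0.0, 0.0, 0.0, 0.02], [0.013, 0.041, 0.0, 0.0, 0.0, 0.039], [0.018, 0.063, 0.0, 0.0, 0.0, 0.058], [0.021, 0.084, 0.0, 0.0, 0.0, 0.078], [0.023, 0.105, 0.0, 0.0, 0.0, 0.097]]
```

Call:
arm_command(
  increments=[
    [0.001, 0.007, 0.005, 0, 0, 0.004],
    [0.003, 0.014, 0.01, 0, 0, 0.009],
    [0.006, 0.021, 0.015, 0, 0, 0.015],
    [0.008, 0.029, 0.015, 0, 0, 0.021],
    [0.01, 0.037, 0.015, 0, 0, 0.027],
  ],
)

```text
t: 13.62
tool_pos: [0.5176, 0.1182, 0.3908]
orientation: [-1.005, -2.975, 0.004]
force: [-5.2, -6.8, 0.9]
opening: 0.0004
gripper_force: 4.0
```

Call:
arm_command(
  increments=[
    [0.007, 0.02, 0.005, 0, 0, 0.02],
    [0.013, 0.041, 0.005, 0, 0, 0.039],
    [0.018, 0.062, 0.005, 0, 0, 0.059],
    [0.021, 0.084, 0.005, 0, 0, 0.078],
    [0.023, 0.105, 0.005, 0, 0, 0.098],
  ],
)

```text
t: 14.25
tool_pos: [0.5265, 0.1379, 0.3895]
orientation: [-1.451, -2.784, 0.005]
force: [-6.9, -4.8, 1.1]
opening: 0.0009
gripper_force: 4.1
```

```bash
python3 -c "
from h import *
tq();print(st())"
```

```text
t 14.25 torque 0.593 Ft 8.4 Fz 1.1 psi 124.9 g 25.9 r 66.1
{'t': np.float64(14.25), 'q': array([ 1.620e-01, -1.100e-02,  1.663e+00, -1.000e-03,  1.493e+00,
       -4.470e-01]), 'tool_pos': array([0.526, 0.138, 0.389]), 'orientation': array([-1.451, -2.784,  0.005]), 'force': array([-6.896, -4.774,  1.139]), 'wrist_torque': array([-0.813,  0.848,  0.04 ]), 'opening': np.float64(0.001), 'gripper_force': np.float64(4.056)}
```

Call:
arm_command(
  increments=[
    [0.007, 0.021, 0, 0, 0, 0.019],
    [0.013, 0.041, 0, 0, 0, 0.039],
    [0.018, 0.062, 0, 0, 0, 0.058],
    [0.021, 0.084, 0, 0, 0, 0.077],
    [0.023, 0.105, 0, 0, 0, 0.097],
  ],
)

```text
t: 14.88
tool_pos: [0.5406, 0.1541, 0.3885]
orientation: [-1.855, -2.53, 0.007]
force: [-8.2, -2.3, -1.9]
opening: 0.0004
gripper_force: 4.1
```

Call:
arm_command(
  increments=[
    [0.007, 0.021, 0, 0, 0, 0.019],
    [0.013, 0.041, 0.001, 0, 0, 0.039],
    [0.018, 0.063, 0.001, 0, 0, 0.058],
    [0.021, 0.084, 0.001, 0, 0, 0.078],
    [0.023, 0.105, 0.001, 0, 0, 0.097],
  ],
)

```text
t: 15.5
tool_pos: [0.5588, 0.1655, 0.3875]
orientation: [-2.216, -2.219, 0.009]
force: [-8.2, 1.2, -5.1]
opening: 0.0006
gripper_force: 4.1
```

Call:
arm_command(
  increments=[
    [0.008, 0.021, 0, 0, 0, 0.02],
    [0.013, 0.041, 0, 0, 0, 0.039],
    [0.018, 0.063, 0, 0, 0, 0.058],
    [0.021, 0.084, 0, 0, 0, 0.078],
    [0.023, 0.105, 0, 0, 0, 0.097],
  ],
)

```text
t: 16.12
tool_pos: [0.5798, 0.1704, 0.3875]
orientation: [-2.528, -1.858, 0.009]
force: [-8.5, 2.8, -4.5]
opening: 0.0004
gripper_force: 4.1
```

```bash
python3 - <<'E'
from h import *
tq(); p,M=load(); print(p,st()["tool_pos"],wp(72.6,.0255,.39))
# back off, lift, hop to next spoke (at ~72.6+72), descend
A=72.6; B=144.6
plan(sweep(A,A,1,.033,.39)+[wp(A,.045,z) for z in(.39,.41,.45,.46)]+sweep(A,B,8,.045,.46)+[wp(B,.045,.46)]*2)
E
```

```text
t 16.12 torque 0.609 Ft 8.9 Fz -4.5 psi 72.6 g 26.9 r 66.9
[0.58081542 0.169126   0.38994687] [0.58  0.17  0.387] (np.float64(0.5809035639117367), np.float64(0.16920540188460448), 0.39, 72.6)
[[0.001, -0.037, 0.0, 0.0, 0.0, 0.0], [0.001, -0.097, 0.0, 0.0, 0.0, 0.0], [0.001, -0.097, -0.1, 0.0, 0.0, 0.0], [0.001, -0.097, -0.3, 0.0, 0.0, 0.0], [0.001, -0.097, -0.35, 0.0, 0.0, 0.0]]
[[-0.039, -0.049, 0.0, 0.0, 0.0, -0.05], [-0.086, -0.091, -0.001, 0.0, 0.0, -0.1], [-0.138, -0.125, -0.001, 0.0, 0.0, -0.15], [-0.195, -0.151, -0.001, 0.0, 0.0, -0.2], [-0.256, -0.168, -0.001, 0.0, 0.0, -0.25]]
[[-0.039, -0.048, 0.0, 0.0, 0.0, -0.05], [-0.086, -0.091, 0.0, 0.0, 0.0, -0.1], [-0.138, -0.125, 0.0, 0.0, 0.0, -0.15], [-0.138, -0.125, 0.0, 0.0, 0.0, -0.15], [-0.138, -0.125, 0.0, 0.0, 0.0, -0.15]]
```

Call:
arm_command(
  increments=[
    [0.001, -0.037, 0, 0, 0, 0],
    [0.001, -0.097, 0, 0, 0, 0],
    [0.001, -0.097, -0.1, 0, 0, 0],
    [0.001, -0.097, -0.3, 0, 0, 0],
    [0.001, -0.097, -0.35, 0, 0, 0],
  ],
)

```text
t: 16.75
tool_pos: [0.5632, 0.1758, 0.4656]
orientation: [2.527, 1.861, 0.011]
force: [0.3, 0.4, -0.3]
opening: 0.0
gripper_force: 0.0
```

Call:
arm_command(
  increments=[
    [-0.039, -0.049, 0, 0, 0, -0.05],
    [-0.086, -0.091, 0, 0, 0, -0.1],
    [-0.138, -0.125, 0, 0, 0, -0.15],
    [-0.195, -0.151, 0, 0, 0, -0.2],
    [-0.256, -0.168, 0, 0, 0, -0.25],
  ],
)

```text
t: 17.38
tool_pos: [0.5151, 0.1365, 0.4606]
orientation: [1.616, 2.693, 0.001]
force: [0.1, 1.3, -0.4]
opening: 0.0007
gripper_force: 0.0
```

Call:
arm_command(
  increments=[
    [-0.039, -0.048, 0, 0, 0, -0.05],
    [-0.086, -0.091, 0, 0, 0, -0.1],
    [-0.138, -0.125, 0, 0, 0, -0.15],
    [-0.138, -0.125, 0, 0, 0, -0.15],
    [-0.138, -0.125, 0, 0, 0, -0.15],
  ],
)

```text
t: 18.0
tool_pos: [0.5062, 0.1009, 0.4603]
orientation: [0.957, 2.992, 0.001]
force: [0.2, -0.2, 0.3]
opening: 0.0004
gripper_force: 0.0
```

```bash
python3 - <<'E'
from h import *
tq(); p,M=load(); print(p,st()["tool_pos"],st()["orientation"])
c=read_camera("top")
for b,a in blobs(c["image"],lambda a:a.max(2)<38,(225,165,335,265),12,200):
    d=ray(c,b,.226)[0]-AX; print(b,a,np.hypot(*d),np.degrees(np.arctan2(d[1],d[0])))
B=144.6
plan([wp(B,.045,z) for z in(.45,.42,.40,.39,.388)]+[wp(B,g,.388) for g in(.040,.036,.033,.030,.027)])
E
```

```text
t 18.00 torque 0.012 Ft 0.0 Fz 0.3 psi 144.5 g 44.1 r 65.9
[0.50561293 0.10014538 0.4600179 ] [0.506 0.101 0.46 ] [9.570e-01 2.992e+00 1.000e-03]
[309.50980392 202.25490196] 51 0.0891994902723306 -65.8415340522518
[287.12903226 256.41935484] 62 0.09492320710329245 -162.71209920497085
[311.55681818 252.17045455] 88 0.11729998305302833 -134.01901116075337
[255.06896552 252.5862069 ] 29 0.09255485067684041 150.7838426747731
[[0.0, 0.0, 0.05, 0.0, 0.0, 0.0], [0.0, 0.0, 0.2, 0.0, 0.0, 0.0], [0.0, 0.0, 0.3, 0.0, 0.0, 0.0], [0.0, 0.0, 0.35, 0.0, 0.0, 0.0], [0.0, 0.0, 0.36, 0.0, 0.0, 0.0]]
[[0.0, 0.025, 0.0, 0.0, 0.0, 0.0], [0.0, 0.045, 0.0, 0.0, 0.0, 0.0], [0.0, 0.06, 0.0, 0.0, 0.0, 0.0], [0.0, 0.075, 0.0, 0.0, 0.0, 0.0], [0.0, 0.09, 0.0, 0.0, 0.0, 0.0]]
```

```bash
python3 - <<'E'
from h import *
resync(); B=150.
plan([wp(B,.045,z) for z in(.45,.42,.40,.39,.388)]+[wp(B,g,.388) for g in(.040,.036,.033,.030,.027)]+sweep(B,145,5,.0235,.388))
plan(sweep(145,125,5,.0235,.388))
E
```

```text
[[-0.023, -0.035, 0.051, 0.0, 0.0, -0.03], [-0.023, -0.035, 0.201, 0.0, 0.0, -0.03], [-0.023, -0.036, 0.301, 0.0, 0.0, -0.03], [-0.023, -0.036, 0.351, 0.0, 0.0, -0.03], [-0.023, -0.036, 0.361, 0.0, 0.0, -0.03]]
[[0.0, 0.025, 0.0, 0.0, 0.0, 0.0], [0.0, 0.045, 0.0, 0.0, 0.0, 0.0], [0.0, 0.06, 0.0, 0.0, 0.0, 0.0], [0.0, 0.075, 0.0, 0.0, 0.0, 0.0], [0.0, 0.09, 0.0, 0.0, 0.0, 0.0]]
[[0.002, 0.024, 0.0, 0.0, 0.0, 0.005], [0.004, 0.03, 0.0, 0.0, 0.0, 0.011], [0.006, 0.035, 0.0, 0.0, 0.0, 0.017], [0.008, 0.041, 0.0, 0.0, 0.0, 0.022], [0.009, 0.047, 0.0, 0.0, 0.0, 0.028]]
[[0.008, 0.023, 0.0, 0.0, 0.0, 0.022], [0.013, 0.047, 0.0, 0.0, 0.0, 0.044], [0.018, 0.071, 0.0, 0.0, 0.0, 0.066], [0.02, 0.096, 0.0, 0.0, 0.0, 0.089], [0.021, 0.12, 0.0, 0.0, 0.0, 0.111]]
```

Call:
arm_command(
  increments=[
    [-0.023, -0.035, 0.051, 0, 0, -0.03],
    [-0.023, -0.035, 0.201, 0, 0, -0.03],
    [-0.023, -0.036, 0.301, 0, 0, -0.03],
    [-0.023, -0.036, 0.351, 0, 0, -0.03],
    [-0.023, -0.036, 0.361, 0, 0, -0.03],
  ],
)

```text
t: 18.68
tool_pos: [0.5057, 0.0923, 0.3873]
orientation: [-0.809, -3.035, 0.0]
force: [0.1, 0.0, 0.8]
opening: 0.0005
gripper_force: 0.0
```

Call:
arm_command(
  increments=[
    [0, 0.025, 0, 0, 0, 0],
    [0, 0.045, 0, 0, 0, 0],
    [0, 0.06, 0, 0, 0, 0],
    [0, 0.075, 0, 0, 0, 0],
    [0, 0.09, 0, 0, 0, 0],
  ],
)

```text
t: 19.3
tool_pos: [0.5149, 0.108, 0.3878]
orientation: [0.809, 3.035, 0.0]
force: [0.8, 0.1, 1.2]
opening: 0.0005
gripper_force: 0.0
```

Call:
arm_command(
  increments=[
    [0.002, 0.012, 0, 0, 0, 0.005],
    [0.004, 0.022, 0, 0, 0, 0.011],
    [0.006, 0.031, 0, 0, 0, 0.017],
    [0.008, 0.039, 0, 0, 0, 0.022],
    [0.009, 0.047, 0, 0, 0, 0.028],
  ],
)

```text
t: 19.92
tool_pos: [0.5175, 0.1161, 0.3875]
orientation: [-0.944, -2.995, 0.004]
force: [-5.5, -6.2, 3.4]
opening: 0.0004
gripper_force: 4.1
```

```bash
python3 - <<'E'
from h import *
tq()
import shutil
# commanded now (145,.0235)
p=wp(145,.0235,.388); save(np.array(p[:3]),Rt(145)); 
plan(sweep(145,121,10,.0235,.388)); plan(sweep(121,73,20,.0235,.388))
E
```

```text
t 19.93 torque 0.605 Ft 8.3 Fz 3.4 psi 145.0 g 24.7 r 65.8
[[0.005, 0.014, 0.0, 0.0, 0.0, 0.013], [0.009, 0.028, 0.0, 0.0, 0.0, 0.027], [0.012, 0.042, 0.0, 0.0, 0.0, 0.04], [0.015, 0.057, 0.0, 0.0, 0.0, 0.053], [0.017, 0.071, 0.0, 0.0, 0.0, 0.067]]
[[0.005, 0.014, 0.0, 0.0, 0.0, 0.013], [0.009, 0.028, 0.0, 0.0, 0.0, 0.026], [0.012, 0.042, 0.0, 0.0, 0.0, 0.04], [0.015, 0.057, 0.0, 0.0, 0.0, 0.053], [0.018, 0.071, 0.0, 0.0, 0.0, 0.066]]
[[0.004, 0.014, 0.0, 0.0, 0.0, 0.014], [0.008, 0.028, 0.0, 0.0, 0.0, 0.027], [0.012, 0.043, 0.0, 0.0, 0.0, 0.04], [0.015, 0.057, 0.0, 0.0, 0.0, 0.054], [0.017, 0.072, 0.0, 0.0, 0.0, 0.067]]
[[0.004, 0.014, 0.0, 0.0, 0.0, 0.013], [0.008, 0.028, 0.0, 0.0, 0.0, 0.027], [0.012, 0.042, 0.0, 0.0, 0.0, 0.04], [0.015, 0.056, 0.0, 0.0, 0.0, 0.053], [0.017, 0.071, 0.0, 0.0, 0.0, 0.067]]
[[0.005, 0.014, 0.0, 0.0, 0.0, 0.013], [0.009, 0.028, 0.0, 0.0, 0.0, 0.026], [0.012, 0.042, 0.0, 0.0, 0.0, 0.04], [0.015, 0.057, 0.0, 0.0, 0.0, 0.053], [0.017, 0.071, 0.0, 0.0, 0.0, 0.066]]
[[0.005, 0.014, 0.0, 0.0, 0.0, 0.014], [0.009, 0.028, 0.0, 0.0, 0.0, 0.027], [0.012, 0.042, 0.0, 0.0, 0.0, 0.04], [0.015, 0.057, 0.0, 0.0, 0.0, 0.054], [0.017, 0.071, 0.0, 0.0, 0.0, 0.067]]
```

Call:
arm_command(
  increments=[
    [0.005, 0.014, 0, 0, 0, 0.013],
    [0.009, 0.028, 0, 0, 0, 0.027],
    [0.012, 0.042, 0, 0, 0, 0.04],
    [0.015, 0.057, 0, 0, 0, 0.053],
    [0.017, 0.071, 0, 0, 0, 0.067],
  ],
)

```text
t: 20.55
tool_pos: [0.5225, 0.1298, 0.3868]
orientation: [-1.254, -2.877, 0.005]
force: [-7.2, -5.0, 1.2]
opening: 0.0004
gripper_force: 4.1
```

Call:
arm_command(
  increments=[
    [0.005, 0.014, 0, 0, 0, 0.013],
    [0.009, 0.028, 0, 0, 0, 0.027],
    [0.012, 0.042, 0, 0, 0, 0.04],
    [0.015, 0.057, 0, 0, 0, 0.053],
    [0.017, 0.071, 0, 0, 0, 0.067],
  ],
)

```text
t: 21.18
tool_pos: [0.5301, 0.1423, 0.3862]
orientation: [-1.548, -2.729, 0.007]
force: [-8.1, -2.7, -0.3]
opening: 0.0004
gripper_force: 4.1
```

```bash
python3 -c "
from h import *
tq()"
```

```text
t 21.18 torque 0.559 Ft 8.4 Fz -0.3 psi 120.9 g 25.1 r 65.9
```

Call:
arm_command(
  increments=[
    [0.005, 0.014, 0, 0, 0, 0.013],
    [0.009, 0.028, 0, 0, 0, 0.027],
    [0.012, 0.042, 0, 0, 0, 0.04],
    [0.015, 0.057, 0, 0, 0, 0.053],
    [0.017, 0.071, 0, 0, 0, 0.067],
  ],
)

```text
t: 21.8
tool_pos: [0.5402, 0.153, 0.3855]
orientation: [-1.825, -2.55, 0.008]
force: [-10.3, 0.1, -3.9]
opening: 0.0003
gripper_force: 4.2
```

Call:
arm_command(
  increments=[
    [0.005, 0.014, 0, 0, 0, 0.013],
    [0.009, 0.028, 0, 0, 0, 0.027],
    [0.012, 0.042, 0, 0, 0, 0.04],
    [0.015, 0.057, 0, 0, 0, 0.053],
    [0.017, 0.071, 0, 0, 0, 0.067],
  ],
)

```text
t: 22.42
tool_pos: [0.5524, 0.1611, 0.3852]
orientation: [-2.082, -2.345, 0.009]
force: [-10.7, 2.1, -4.7]
opening: 0.0005
gripper_force: 4.7
```

```bash
python3 -c "
from h import *
tq()"
```

```text
t 22.43 torque 0.700 Ft 10.4 Fz -4.7 psi 96.8 g 25.5 r 65.9
```

Call:
arm_command(
  increments=[
    [0.002, 0.007, 0, 0, 0, 0.007],
    [0.005, 0.014, 0, 0, 0, 0.013],
    [0.007, 0.021, 0, 0, 0, 0.02],
    [0.009, 0.028, 0, 0, 0, 0.027],
    [0.011, 0.035, 0, 0, 0, 0.033],
  ],
)

```text
t: 23.05
tool_pos: [0.5587, 0.1643, 0.3848]
orientation: [-2.199, -2.234, 0.01]
force: [-11.5, 2.0, -3.9]
opening: 0.0005
gripper_force: 5.6
```

```bash
python3 -c "
from h import *
tq()"
```

```text
t 23.05 torque 0.831 Ft 11.5 Fz -3.9 psi 90.9 g 25.8 r 66.1
```

Call:
arm_command(
  increments=[
    [0.001, 0.004, 0, 0, 0, 0.004],
    [0.003, 0.008, 0, 0, 0, 0.008],
    [0.004, 0.012, 0, 0, 0, 0.012],
    [0.005, 0.016, 0, 0, 0, 0.016],
    [0.007, 0.021, 0, 0, 0, 0.02],
  ],
)

```text
t: 23.68
tool_pos: [0.5626, 0.166, 0.3846]
orientation: [-2.267, -2.164, 0.011]
force: [-12.4, 3.5, -4.3]
opening: 0.0004
gripper_force: 6.2
```

```bash
python3 - <<'E'
from h import *
tq(); read_camera("top"); tq(); s=read_state(); p=s["tool_pos"]
resync()
a=np.degrees(1); th=87.
g0=np.array(wp(th,.0258,p[2]))
plan([wp(th,g,p[2]) for g in(.028,.032,.038,.045,.050)]+[wp(th,.05,z) for z in(.39,.41,.44,.46,.48)])
E
```

```text
t 23.68 torque 0.894 Ft 12.5 Fz -4.3 psi 87.3 g 26.0 r 66.2
t 23.73 torque 0.831 Ft 12.1 Fz -4.2 psi 87.3 g 25.9 r 66.3
[[-0.001, -0.009, 0.0, -0.003, 0.0, 0.002], [0.0, -0.029, 0.0, -0.003, 0.0, 0.002], [0.0, -0.059, 0.001, -0.003, 0.0, 0.002], [0.0, -0.094, 0.001, -0.003, 0.0, 0.002], [0.0, -0.119, 0.001, -0.003, 0.0, 0.002]]
[[0.0, 0.0, -0.027, 0.0, 0.0, 0.0], [0.0, 0.0, -0.127, 0.0, 0.0, 0.0], [0.0, 0.0, -0.277, 0.0, 0.0, 0.0], [0.0, 0.0, -0.377, 0.0, 0.0, 0.0], [0.0, 0.0, -0.477, 0.0, 0.0, 0.0]]
```

The torque while turning is 0.89 N·m, which is the target. I'll back off, lift and withdraw.

Call:
arm_command(
  increments=[
    [0, -0.02, 0, 0, 0, 0],
    [0, -0.045, 0, 0, 0, 0],
    [0, -0.075, 0, 0, 0, 0],
    [0, -0.105, 0, 0, 0, 0],
    [0, -0.13, 0, 0, 0, 0],
  ],
)

```text
t: 24.35
tool_pos: [0.5386, 0.1663, 0.388]
orientation: [2.273, 2.169, 0.001]
force: [0.3, 0.1, 0.4]
opening: 0.0004
gripper_force: 0.0
```

Call:
arm_command(
  increments=[
    [0, 0, -0.03, 0, 0, 0],
    [0, 0, -0.13, 0, 0, 0],
    [0, 0, -0.28, 0, 0, 0],
    [0, 0, -0.4, 0, 0, 0],
    [0, 0, -0.5, 0, 0, 0],
  ],
)

```text
t: 24.98
tool_pos: [0.5391, 0.1663, 0.4906]
orientation: [2.272, 2.168, 0.003]
force: [0.1, 0.6, -0.5]
opening: 0.0004
gripper_force: 0.0
```

Call:
arm_command(
  increments=[
    [-0.02, -0.1, -0.1, 0, 0, 0],
    [-0.05, -0.25, -0.2, 0, 0, 0],
    [-0.1, -0.45, -0.25, 0, 0, 0],
    [-0.1, -0.55, -0.25, 0, 0, 0],
    [-0.1, -0.6, -0.25, 0, 0, 0],
  ],
)

```text
t: 25.6
tool_pos: [0.4173, 0.1519, 0.539]
orientation: [2.272, 2.168, 0.003]
force: [0.5, -0.6, 0.3]
opening: 0.0006
gripper_force: 0.0
```

```bash
python3 - <<'E'
from h import *
tq();c=read_camera("top");d=read_camera("side");im=c["image"][150:310,200:400];k=d["image"][120:300,200:425]
f=lambda i:cv2.resize(i[:,:,::-1],(390,300),interpolation=cv2.INTER_CUBIC)
cv2.imwrite("pics/end.png",np.hstack([f(im),f(k)]))
E
```

```text
t 25.60 torque 0.108 Ft -0.5 Fz 0.3 psi 87.3 g 170.5 r 45.4
```

View pics/end.png

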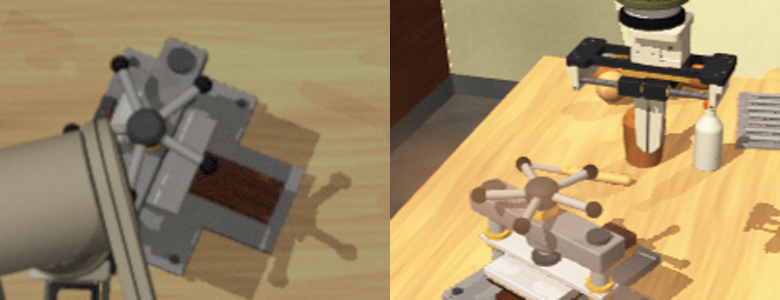

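The arm is clear of the wheel at (540,190) in the right half. The blank lies square on the bed with its outer end at (275,205) in the left half, and the bystanders are still standing. I'll hand the job in.

```bash
python3 -c "
from plant import *
print(close_job())"
```

```text
the job is handed in; nothing more can be done
None
```

The blank is home against the stop (square within about 0.7°, central within about 1 mm) and clamped at about 0.89 N·m; the arm is clear, the mallet, bottle and gouge stand undisturbed in the last views (the figure was out of frame), and the job was handed in at about 26 s.

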